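Turn the pantry turntable and point out the food tin

TASK

The cook wants the food tin from the round pantry turntable: push it round slowly and gently with your fingertips (its upright wooden dividers are there to push on) until the tin that stands on it is at the very front, straight towards the worktop's front edge from the turntable's centre. Then point at the tin from above, fingertips over the middle of its lid and no more than about 5 cm above it, without touching it; keep pointing for at least three seconds, and finish while still pointing. Do not touch, lift or topple any of the four things that stand on the turntable, and leave the things around it where they are.

Things in the scene. Friction and masses are not known exactly. Their poses are not given: they have to be found in the camera images.
- mat: thin round cork mat, 210 mm across and 4 mm thick, fixed to the worktop (z = 0), under the turntable; origin at the centre of its underside, on the turntable's vertical axis. Its x axis always points away from the robot, square to the worktop's front edge. Wall cupboards overhang its rear half (x over 0.57, 0.47 m above the worktop): work in the front half, the wrist leaned back where needed.
- front (a point): the front place: the point on the platter's floor (z = 0.024) 95 mm from the turntable's axis, straight towards the worktop's front edge (-x). It does not turn with the platter.
- platter (a joint): angle of the turntable's wooden platter, counter-clockwise from above, 0 at the start; turns freely either way by more than 180 degrees. A damped bearing: 1 to 3 N at a divider's outer end turns it slowly, and it stops at once when released. Platter 300 mm across, floor 24 mm and raised rim 42 mm above the worktop; the hub's knob is 34 mm across and ends 100 mm above it.
- divider_1 (a point): point on the first of the platter's four upright dividers, 125 mm from the turntable's axis, 70 mm above the worktop, at mid-thickness. The dividers are radial wooden boards 6 mm thick, 90 degrees apart, from the hub out to 142 mm, their tops 80 mm above the worktop (rounded down over the outermost 20 mm); they turn with the platter.
- divider_2 (a point): the same point on the second divider, 90 degrees on, counter-clockwise from above
- divider_3 (a point): the same point on the third divider, 180 degrees on
- divider_4 (a point): the same point on the fourth divider, 270 degrees on
- tin: THE NAMED THING: cylindrical food tin with a plain metal lid, 58 mm across, 72 mm high, about 0.18 kg, the tallest of the four things on the turntable; it stands loose and upright on the platter's floor in the middle of a section between two dividers, its axis about 95 mm from the turntable's axis; at the start in the left, right or rear section. Origin at the centre of its underside, z up.
- tin_top (a point): centre of the food tin's lid, 72 mm above its underside (96 mm above the worktop)
- ramekin_dark: dark brown open ramekin, 66 mm across, 40 mm high, loose, in another section of the turntable, its axis about 95 mm from the turntable's axis; origin at the centre of its underside, z up. Not to be touched.
- glass: small clear shot glass, 49 mm across, 62 mm high, loose, in another section, about 95 mm from the axis; origin at the centre of its underside, z up. Not to be touched.
- ramekin_pale: pale open ramekin, 66 mm across, 40 mm high, loose, in the section that is at the front at the start, about 95 mm from the axis; origin at the centre of its underside, z up. Not to be touched.
- timer: round kitchen timer, 66 mm across, 57 mm high, loose on the worktop left of the turntable; origin at the centre of its underside. Leave it.
- spice_jar: spice jar with a green cap, 46 mm across, 106 mm high, loose on the worktop left of the turntable; origin at the centre of its underside. Leave it.
- mug: small green and white mug, 64 x 89 mm with its handle, 48 mm high, loose on the worktop right of the turntable; origin at the underside. Leave it.

How it is judged:
On the way, in this order (a step that is already met when the one before it is completed fails the run):
1. the turntable has been turned until the tin stands at the front (within 35 mm of the front place) (horizontal distance between tin and front below 0.035 m and angle between tin's own z axis and vertical below 0.2 rad), for 0.3 s.
2. the tool point stays over the tin's lid, without contact, for three seconds (horizontal distance between tin and front below 0.035 m and horizontal distance between the grasp point and tin_top below 0.025 m and z of the grasp point in the frame of tin_top between 0.015 and 0.085 m), for 3 s.
At the end, for the whole second after the job is handed in: The tin stands within 35 mm of the front place; the tool point is within 25 mm sideways of its lid's centre and 15 to 85 mm above it; all four things stand upright (within 0.2 rad) and at rest on the turntable (all of step 2 and angle between each of tin, ramekin_dark, glass, ramekin_pale's own z axis and vertical below 0.2 rad and horizontal distance between each of tin, ramekin_dark, glass, ramekin_pale and mat below 0.135 m and linear speed of each of tin, ramekin_dark, glass, ramekin_pale below 0.03 m/s); the robot touches nothing.
It fails at once if the robot touches a thing that stands on the turntable (over 0.5 N) (contact force between any of the arm, the fingers and tin above 0.5 N or contact force between any of the arm, the fingers and ramekin_dark above 0.5 N or contact force between any of the arm, the fingers and glass above 0.5 N or contact force between any of the arm, the fingers and ramekin_pale above 0.5 N).
It fails at once if a thing on the turntable topples (over 0.5 rad) or is lifted (over 25 mm) (angle between any of tin, ramekin_dark, glass, ramekin_pale's own z axis and vertical above 0.5 rad or height (world z) of any of tin, ramekin_dark, glass, ramekin_pale above 0.049 m).
It fails at once if the turntable is spun (over 3 rad/s) (velocity of joint platter above 3 rad/s or velocity of joint platter below -3 rad/s).
It fails at once if the timer, the spice jar or the mug beside the turntable is moved by over 25 mm (distance of any of timer, spice_jar, mug from where it was at the start of the episode above 0.025 m).
It also fails if it takes over 72 s, if anything falls off the work surface, if the arm or the gripper's body presses on something with over 40 N, if the wrist force passes 120 N, or if a joint passes its speed limit or range.

ROBOT

A 6-joint arm with a two-finger parallel gripper is mounted at the origin on a cart in front of the work surface, level with it; the furniture and walls round the work are solid. World frame = base frame: x ahead of the robot, y to its left, z up, the work surface at z = 0. Lengths are in m, angles in rad, forces in N, time in s.
With the tool pointing down it reaches from about 0.275 to 0.975 m from the base axis. Payload 8.4 kg.
Tool frame: the origin (TCP) lies between the finger pads, 19 mm behind the fingertips; this is the grasp point; z points along the fingers, y is the line along which they close (so a half turn about z gives the same grasp; the last joint's range is limited). The gripper opens to 92 mm and grips with 3 to 60 N. Pads are 20 mm wide; open, the fingers measure 128 mm over their backs; the gripper's body (75 mm by 189 mm) begins 69 mm behind the grasp point.
Start: joints at [1.293, 0.353, 1.633, -0, 1.155, -0.002], TCP at [0.17, 0.601, 0.233] pointing down, gripper open.
Joint ranges: [-2.63, 2.63], [-0.92, 2.1], [0.06, 2.66], [-1.3, 4.44], [0, 2.69], [-3.02, 3.02]. Speed limits (rad/s): [2.22, 2.22, 2.79, 3.14, 3.14, 3.14].

INTERFACE

Orientations are given as a unit quaternion [w, x, y, z].
In Python, from cell import env gives the robot as it stands.
- The arm moves only by the shell command python3 -m handwheel 'ROWS' [FORCE]. ROWS is JSON, one flat list of numbers, 7 for each row, row after row: the shift along the world's x, y, z in m, then the turn, a rotation vector about the world's x, y, z in rad, then the opening, from 0 (shut) to 1 (fully open). A call has exactly 10 rows; each row shifts and turns the commanded pose from where the row before left it; what a row does not reach is not made up. A row lasts 1/10 s, in which the tool goes at most 50 mm and 8.59 degrees, less where a joint would pass 70% of its speed; a pose out of reach is approached as far as the arm can. A call is refused whole if a number of a shift passes 0.05 or a number of a turn 0.15, either way. A call with a gripper value outside its range is refused whole. The fingers move at their own pace and stop on an object; FORCE is the grip in N (left out, the last holds). Time passes only in rows, so rows that do not move let the fingers close, or fill a call up. It gives the time, the measured TCP pose, the force, the opening and the grip force at its end, in the units of the state.
- env.read_state(): the state, without advancing time (a new reading comes with each control period).
- env.read_camera(name): name is "scene" or "side" or "wrist"; returns a dict with "img" (420x560x3 uint8, red, green, blue), "depth" (420x560 float32, m along the optical axis (not along the pixel's ray), 0 where there is no reading), "fx", "fy", "cx", "cy" (pixels), "R" (3x3) and "t" (3): a world point X has camera coordinates R X + t. Camera axes: x right, y down, z forward; pixel columns grow to the right and rows downward; lengths in m; the calibration is good to about 2 mm. A picture is of the moment at which its call begins.
- env.sign_off(): hands the job in; it is judged then, once.
The state is a dict: "time": time; "joint_pos": joint angles; "qvel": joint speeds; "effort": joint torques, N m; "tool_pos": TCP position; "tool_rot": TCP orientation; "ft_force": force on the tool from outside, world axes, zero at the start; "moment": the same for the moment, N m; "gripper_width": opening from 0.0 (shut) to 1.0 (fully open); "gripper_force": force on a finger pad.
Only numpy, scipy, OpenCV 4.12 (cv2) and the standard library are available. Lean on these libraries where they do the work, as an engineer would, in place of code of your own. Each camera call takes 0.05 s, during which the arm holds its last target. There are 200 camera calls.

## Working session

There is one attempt and no reset: what is moved stays moved. The work goes in short steps, Python scripts to look and compute and a shell command to move; the robot and the scene stay as the last step left them, time stands still between calls to the robot, and variables do not carry over. Pictures are saved under pics/ and viewed, at most 10 in all, crops included, and the job is handed in when it is done.

```bash
mkdir -p pics; ls; cat > h.py <<'E'
import numpy as np, cv2
from cell import env
def pts(c):
    v,u=np.mgrid[0:420,0:560]; d=c["depth"]
    X=np.stack([(u-c["cx"])/c["fx"]*d,(v-c["cy"])/c["fy"]*d,d],-1)
    return (X-c["t"])@c["R"]
def proj(c,p):
    q=c["R"]@np.array(p)+c["t"]; return (c["fx"]*q[0]/q[2]+c["cx"],c["fy"]*q[1]/q[2]+c["cy"])
E
python3 - <<'E'
from h import *
a=[]
for n in("scene","side"):
    c=env.read_camera(n); np.savez(f"{n}0.npz",**c); cv2.imwrite(f"pics/{n}0.png",c["img"][...,::-1]); print(n,-c["R"].T@c["t"])
print(env.read_state())
E
```

```text
pics
scene [-0.34150623 -0.35156053  1.74733018]
side [ 0.00947037 -1.08521918  0.92815199]
{'time': 0.1, 'joint_pos': array([ 1.29259347e+00,  3.53582309e-01,  1.63400639e+00,  6.88458906e-06,
        1.15518587e+00, -2.41390539e-03]), 'qvel': array([ 0.0010866 , -0.00154637, -0.00222178,  0.00242679, -0.00055183,
       -0.0001123 ]), 'effort': array([-2.87171260e-04, -5.94901979e+01, -3.34927869e+01,  6.98493188e-02,
        1.83880742e-02,  3.67896860e-06]), 'tool_pos': array([0.17009092, 0.6010062 , 0.23265945]), 'tool_rot': array([-8.57621144e-05,  1.37459237e-01,  9.90507248e-01, -5.84710665e-04]), 'ft_force': array([-0.3311145 , -0.19929493,  0.06595564]), 'moment': array([-0.00986647, -0.01678096, -0.04341988]), 'gripper_force': 0.0, 'gripper_width': 0.9985478944605918}
```

View pics/scene0.png

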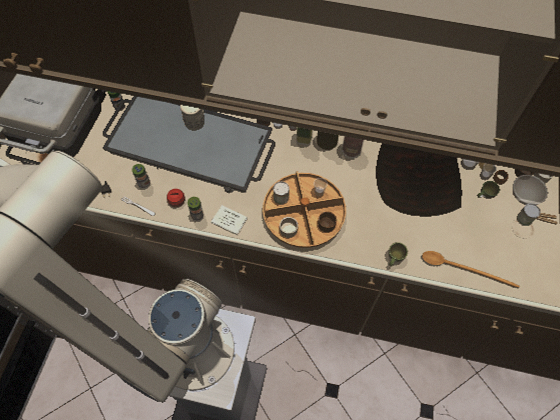

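View pics/side0.png

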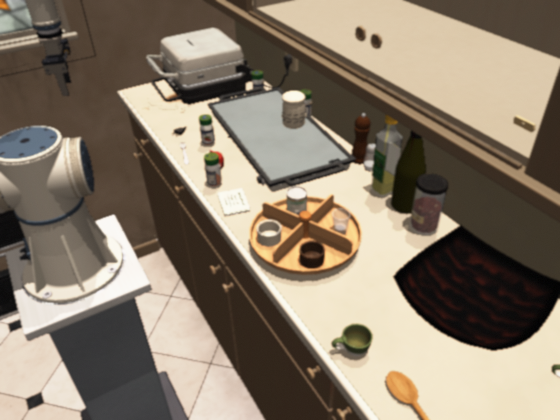

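The turntable is near (304,210) in the scene view. The tin is at about (281,188), the glass (319,187), the pale ramekin (288,228) and the dark one (327,220); the side view agrees. Next I'll measure them.

```bash
python3 - <<'E'
from h import *
for n in("scene","side"):
    c=dict(np.load(n+"0.npz")); P=pts(c); img=c["img"]
    # platter mask: orange wood
    hsv=cv2.cvtColor(img,cv2.COLOR_RGB2HSV)
    ok=(c["depth"]>0)
    m=(ok&(hsv[...,0]>5)&(hsv[...,0]<22)&(hsv[...,1]>120)&(hsv[...,2]>90)&(P[...,2]>0.015)&(P[...,2]<0.11)&(P[...,0]<.8)).astype(np.uint8)
    k,l,s,_=cv2.connectedComponentsWithStats(m); i=1+s[1:,4].argmax()
    rim=(l==i)&(abs(P[...,2]-.042)<.006)
    q=P[rim][:,:2]
    # circle fit on hull of rim top
    h=cv2.convexHull(q.astype(np.float32))
    (cx,cy),r=cv2.minEnclosingCircle(h); print(n,s[i],"circle",cx,cy,r)
    for nm,(u,v) in dict(scene=dict(tin=(281,187),glass=(319,187),pale=(288,228),dark=(327,220)),side=dict(tin=(297,194),glass=(340,220),pale=(269,228),dark=(312,248)))[n].items():
        print(nm,P[v,u].round(3))
    ro=np.hypot(P[...,0]-cx,P[...,1]-cy); th=np.arctan2(P[...,1]-cy,P[...,0]-cx)
    dv=ok&(ro>.1)&(ro<.142)&(abs(P[...,2]-.076)<.006)
    hst=np.histogram(np.degrees(th[dv]),bins=72,range=(-180,180))
    print([(int(b),int(a)) for a,b in zip(*hst) if a>2])
    tz=ok&(ro<.14)&(abs(P[...,2]-.096)<.008)&(ro>.04)
    print("top96",tz.sum(),P[tz].mean(0) if tz.any() else 0)
    for nm,lo,hi in(("timer",.03,.065),("hi",.08,.12)):
        mm=(ok&(P[...,2]>lo)&(P[...,2]<hi)&(ro>.16)&(ro<.45)&(P[...,0]<.75)&(P[...,0]>.2)).astype(np.uint8)
        k,l,s,_=cv2.connectedComponentsWithStats(mm)
        for j in range(1,k):
            if s[j,4]>12: print(nm,P[l==j].mean(0).round(3),np.ptp(P[l==j],0).round(3),s[j,4])
E
```

```text
scene [ 263  173   83   74 2712] circle 0.5575115084648132 -0.23695296049118042 0.15031929314136505
tin [ 0.594 -0.143  0.093]
glass [ 0.657 -0.272  0.039]
pale [ 0.472 -0.197  0.031]
dark [ 0.536 -0.325  0.028]
[(-160, 18), (-155, 4), (-70, 18), (-30, 7), (-25, 7), (-20, 6), (-15, 5), (20, 14), (80, 3), (110, 15), (115, 10)]
top96 180 [ 0.59072664 -0.15405223  0.09373232]
timer [0.661 0.073 0.05 ] [0.182 0.283 0.035] 2557
timer [ 0.663 -0.56   0.045] [0.14  0.213 0.035] 442
timer [0.505 0.204 0.04 ] [0.044 0.015 0.019] 42
timer [0.445 0.125 0.048] [0.039 0.045 0.035] 76
timer [ 0.46  -0.583  0.043] [0.086 0.064 0.026] 152
hi [0.457 0.132 0.102] [0.05  0.048 0.039] 160
side [ 250  195  111   79 3683] circle 0.5584703683853149 -0.2399793416261673 0.15140236914157867
tin [ 0.587 -0.152  0.095]
glass [ 0.63  -0.293  0.083]
pale [ 0.483 -0.177  0.039]
dark [ 0.537 -0.303  0.039]
[(-160, 49), (-70, 50), (-40, 3), (-35, 6), (-30, 4), (-20, 11), (-15, 14), (20, 21), (25, 14), (85, 3), (110, 35), (115, 17)]
top96 262 [ 0.58952532 -0.14906661  0.09384995]
timer [0.661 0.058 0.05 ] [0.183 0.284 0.031] 2517
timer [0.518 0.204 0.036] [0.015 0.012 0.015] 15
timer [0.455 0.12  0.047] [0.05  0.039 0.035] 152
timer [ 0.664 -0.553  0.045] [0.139 0.218 0.035] 1244
timer [ 0.459 -0.582  0.042] [0.086 0.065 0.024] 499
hi [0.458 0.128 0.1  ] [0.046 0.053 0.031] 199
```

```bash
python3 - <<'E'
from h import *
for n in("scene","side"):
    c=dict(np.load(n+"0.npz")); P=pts(c)-np.array([.558,-.2385,0]); hsv=cv2.cvtColor(c["img"],cv2.COLOR_RGB2HSV)
    r=np.hypot(P[...,0],P[...,1]); th=np.degrees(np.arctan2(P[...,1],P[...,0]))
    m=(c["depth"]>0)&(r>.06)&(r<.142)&(abs(P[...,2]-.079)<.004)&(hsv[...,1]>100)
    for a in(-157.5,-67.5,22.5,112.5):
        k=m&(abs((th-a+180)%360-180)<9); print(n,a,k.sum(),np.median(th[k]).round(1))
E
python3 -m handwheel '[0.018,-0.036,0,0,0,-0.124,0, 0.018,-0.036,0,0,0,-0.124,0, 0.018,-0.036,0,0,0,-0.124,0, 0.018,-0.036,0,0,0,-0.124,0, 0.018,-0.036,0,0,0,-0.124,0, 0.018,-0.036,0,0,0,-0.124,0, 0.018,-0.036,0,0,0,-0.124,0, 0.018,-0.036,0,0,0,-0.124,0, 0.018,-0.036,0,0,0,-0.124,0, 0.018,-0.036,0,0,0,-0.124,0]' 10
```

```text
scene -157.5 24 -157.1
scene -67.5 30 -67.0
scene 22.5 20 24.1
scene 112.5 36 114.6
side -157.5 69 -156.8
side -67.5 76 -67.1
side 22.5 44 24.1
side 112.5 56 114.7
time: 1.1
tool_pos: [0.3505, 0.2398, 0.2332]
tool_rot: [0.0, 0.689, 0.725, -0.0]
ft_force: [0.9, -0.0, -0.2]
gripper_width: 0.155
gripper_force: 0.0
```

```bash
python3 -m handwheel '[0.015,-0.037,0,0,0,-0.121,0, 0.015,-0.037,0,0,0,-0.121,0, 0.015,-0.037,0,0,0,-0.121,0, 0.015,-0.037,0,0,0,-0.121,0, 0.015,-0.037,0,0,0,-0.121,0, 0.015,-0.037,0,0,0,-0.121,0, 0.015,-0.037,0,0,0,-0.121,0, 0.015,-0.037,0,0,0,-0.121,0, 0.015,-0.037,0,0,0,-0.121,0, 0.015,-0.02,0,0,0,-0.121,0]'
python3 -m handwheel '[0.003,0,0,0,-0.052,0,0, 0.003,0,0,0,-0.052,0,0, 0.003,0,0,0,-0.052,0,0, 0.003,0,0,0,-0.053,0,0, 0.003,0,0,0,-0.053,0,0, 0.003,0,-0.02,0,0,0,0, 0.003,0,-0.02,0,0,0,0, 0.003,0,-0.02,0,0,0,0, 0.003,0,-0.02,0,0,0,0, 0,0,0,0,0,0,0]'
python3 - <<'E'
from h import *
from scipy.spatial.transform import Rotation as R
s=env.read_state(); M=R.from_quat(s["tool_rot"],scalar_first=True).as_matrix()
print(s["tool_pos"],M.round(3),s["joint_pos"].round(2))
for n in("side","scene"):
    c=env.read_camera(n); im=c["img"][...,::-1].copy()
    for p,col in(((.526,-.112,.075),(0,0,255)),(s["tool_pos"],(255,0,0))):
        cv2.circle(im,tuple(int(round(a)) for a in proj(c,p)),2,col,-1)
    x,y=proj(c,(.52,-.2,.1)); x,y=int(x),int(y)
    im=im[max(0,y-100):y+100,max(0,x-100):x+100]
    cv2.imwrite(f"pics/{n}1.png",cv2.resize(im,(380,400)))
a=[cv2.imread(f"pics/{n}1.png") for n in("side","scene")]
cv2.imwrite("pics/both1.png",np.hstack(a))
E
```

```text
time: 2.1
tool_pos: [0.5004, -0.1142, 0.2331]
tool_rot: [0.0, 0.979, 0.203, -0.0]
ft_force: [-0.4, 1.0, 1.1]
gripper_width: 0.006
gripper_force: 0.0
time: 3.1
tool_pos: [0.5255, -0.1111, 0.1507]
tool_rot: [0.026, 0.97, 0.205, 0.126]
ft_force: [0.9, -0.2, 0.5]
gripper_width: 0.006
gripper_force: 0.0
[ 0.52551109 -0.11112708  0.15070705] [[ 0.885  0.391  0.255]
 [ 0.404 -0.915  0.001]
 [ 0.233  0.102 -0.967]] [-0.25  0.21  2.08  0.11  0.61  0.82]
```

View pics/both1.png

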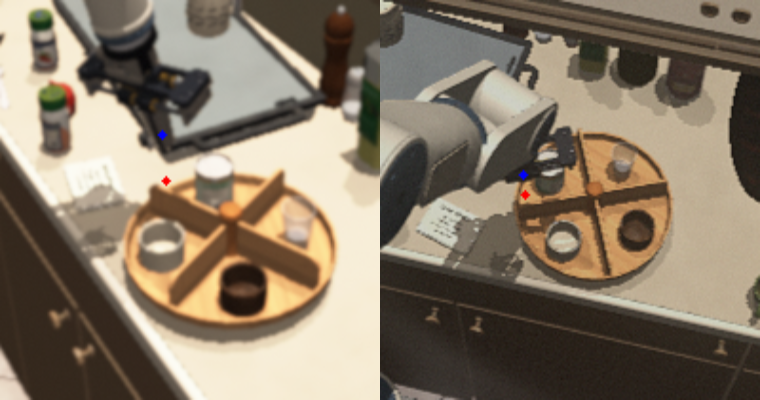

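The fingers are shut above the target (red mark), just behind the left divider's outer end (side crop about (155,190)) and well clear of the tin. I'll descend now.

```bash
python3 -m handwheel '[0,0,-0.01,0,0,0,0, 0,0,-0.01,0,0,0,0, 0,0,-0.01,0,0,0,0, 0,0,-0.01,0,0,0,0, 0,0,-0.01,0,0,0,0, 0,0,-0.01,0,0,0,0, 0,0,-0.01,0,0,0,0, 0,0,-0.005,0,0,0,0, 0,0,0,0,0,0,0, 0,0,0,0,0,0,0]'
python3 - <<'E'
from h import *
# arc plan: finger centre at r=.128 along divider, perp offset -.013, divider angle phi
c=np.array([.558,-.2385])
def p(f,o=.013):
    f=np.radians(f); e=np.array([np.cos(f),np.sin(f)]); t=np.array([-e[1],e[0]]); return c+.128*e-o*t
prev=env.read_state()["tool_pos"][:2]
q=p(114.2); print("to contact",(q-prev).round(4))
for f in np.arange(114.2,230,12.5):
    print(f,p(f).round(4),((p(f+12.5)-p(f))/5).round(4))
E
```

```text
time: 4.2
tool_pos: [0.5273, -0.1117, 0.0783]
tool_rot: [0.027, 0.97, 0.205, 0.128]
ft_force: [0.4, 0.6, 0.2]
gripper_width: 0.003
gripper_force: 0.0
to contact [-0.0099 -0.0048]
114.2 [ 0.5174 -0.1164] [-0.0051 -0.0023]
126.7 [ 0.4919 -0.1281] [-0.0045 -0.0034]
139.2 [ 0.4696 -0.145 ] [-0.0036 -0.0043]
151.7 [ 0.4515 -0.1664] [-0.0026 -0.005 ]
164.2 [ 0.4384 -0.1911] [-0.0015 -0.0054]
176.7 [ 0.431  -0.2182] [-0.0003 -0.0056]
189.2 [ 0.4296 -0.2461] [ 0.0009 -0.0055]
201.7 [ 0.4343 -0.2737] [ 0.0021 -0.0052]
214.2 [ 0.4448 -0.2997] [ 0.0032 -0.0046]
226.7 [ 0.4608 -0.3227] [ 0.0041 -0.0038]
```

```bash
python3 -m handwheel '[-0.002,-0.001,-0.001,0,0,0,0, -0.002,-0.001,-0.001,0,0,0,0, -0.002,-0.001,-0.001,0,0,0,0, -0.002,-0.001,0,0,0,0,0, -0.002,-0.001,0,0,0,0,0, -0.005,-0.002,0,-0.011,0,0.042,0, -0.005,-0.002,0,-0.011,0,0.042,0, -0.005,-0.002,0,-0.011,0,0.042,0, -0.005,-0.003,0,-0.011,0,0.042,0, -0.005,-0.003,0,-0.011,0,0.042,0]'
python3 -m handwheel '[-0.0045,-0.0034,0,-0.011,0,0.042,0, -0.0045,-0.0034,0,-0.011,0,0.042,0, -0.0045,-0.0034,0,-0.011,0,0.042,0, -0.0045,-0.0034,0,-0.011,0,0.042,0, -0.0045,-0.0034,0,-0.011,0,0.042,0, -0.0036,-0.0043,0,-0.011,0,0.042,0, -0.0036,-0.0043,0,-0.011,0,0.042,0, -0.0036,-0.0043,0,-0.011,0,0.042,0, -0.0036,-0.0043,0,-0.011,0,0.042,0, -0.0036,-0.0043,0,-0.011,0,0.042,0]'
cat > look.py <<'E'
from h import *
import sys
s=env.read_state(); print(s["tool_pos"].round(4),s["ft_force"].round(1),s["joint_pos"].round(2))
ims=[]
for n in("side","scene"):
    c=env.read_camera(n); P=pts(c)-np.array([.558,-.2385,0]); hsv=cv2.cvtColor(c["img"],cv2.COLOR_RGB2HSV)
    r=np.hypot(P[...,0],P[...,1]); th=np.degrees(np.arctan2(P[...,1],P[...,0]))
    m=(c["depth"]>0)&(r>.05)&(r<.142)&(abs(P[...,2]-.079)<.004)&(hsv[...,1]>100)
    h,b=np.histogram(th[m],72,(-180,180)); print(n,[(int(y),int(x)) for x,y in zip(h,b) if x>5])
    k=(c["depth"]>0)&(r>.05)&(r<.142)&(abs(P[...,2]-.095)<.006)&(hsv[...,1]<60)
    print("lid",k.sum(),(np.median(P[k],0)+[.558,-.2385,0]).round(3) if k.any() else 0)
    x,y=(int(a) for a in proj(c,(.52,-.2,.1)))
    ims.append(cv2.resize(c["img"][max(0,y-100):y+100,max(0,x-100):x+100,::-1],(380,400)))
cv2.imwrite(f"pics/{sys.argv[1]}.png",np.hstack(ims))
E
python3 look.py p2
```

```text
time: 5.2
tool_pos: [0.4922, -0.1288, 0.0754]
tool_rot: [0.04, 0.942, 0.309, 0.124]
ft_force: [1.1, 0.5, -1.5]
gripper_width: 0.006
gripper_force: 0.9
time: 6.2
tool_pos: [0.4518, -0.1674, 0.0755]
tool_rot: [0.065, 0.853, 0.505, 0.113]
ft_force: [2.7, 0.5, 0.2]
gripper_width: 0.007
gripper_force: 0.9
[ 0.4518 -0.1674  0.0755] [2.7 0.5 0.2] [-0.44  0.28  2.23  0.29  0.4  -0.19]
side [(-120, 57), (-30, 66), (-25, 9), (60, 21), (65, 12), (150, 74), (155, 11)]
lid 175 [ 0.515 -0.157  0.094]
scene [(-120, 22), (-30, 26), (-25, 6), (60, 14), (65, 10)]
lid 2 [ 0.667 -0.221  0.091]
```

View pics/p2.png

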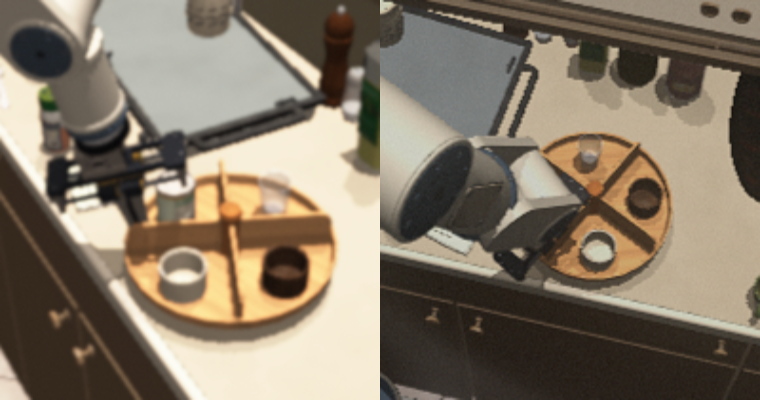

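The turntable is following: the divider is at about 153° and the tin is behind the fingers with a gap. I'll keep pushing.

```bash
python3 -m handwheel '[-0.0026,-0.005,0,-0.011,0,0.042,0, -0.0026,-0.005,0,-0.011,0,0.042,0, -0.0026,-0.005,0,-0.011,0,0.042,0, -0.0026,-0.005,0,-0.011,0,0.042,0, -0.0026,-0.005,0,-0.011,0,0.042,0, -0.0015,-0.0054,0,-0.011,0,0.042,0, -0.0015,-0.0054,0,-0.011,0,0.042,0, -0.0015,-0.0054,0,-0.011,0,0.042,0, -0.0015,-0.0054,0,-0.011,0,0.042,0, -0.0015,-0.0054,0,-0.011,0,0.042,0]'
python3 -m handwheel '[-0.0003,-0.0056,0,-0.011,0,0.042,0, -0.0003,-0.0056,0,-0.011,0,0.042,0, -0.0003,-0.0056,0,-0.011,0,0.042,0, -0.0003,-0.0056,0,-0.011,0,0.042,0, -0.0003,-0.0056,0,-0.011,0,0.042,0, 0.0009,-0.0055,0,-0.011,0,0.042,0, 0.0009,-0.0055,0,-0.011,0,0.042,0, 0.0009,-0.0055,0,-0.011,0,0.042,0, 0.0009,-0.0055,0,-0.011,0,0.042,0, 0.0009,-0.0055,0,-0.011,0,0.042,0]'
python3 look.py p3
```

```text
time: 7.3
tool_pos: [0.4311, -0.2189, 0.0752]
tool_rot: [0.086, 0.725, 0.677, 0.096]
ft_force: [1.7, 1.1, -0.0]
gripper_width: 0.003
gripper_force: 1.0
time: 8.3
tool_pos: [0.4338, -0.274, 0.0749]
tool_rot: [0.103, 0.562, 0.817, 0.075]
ft_force: [0.7, 2.7, 0.2]
gripper_width: 0.003
gripper_force: 1.0
[ 0.4338 -0.274   0.0749] [0.7 2.7 0.2] [-0.68  0.33  2.15  0.35  0.49 -1.34]
side [(-165, 7), (-160, 77), (-75, 6), (-70, 83), (20, 37), (25, 8), (110, 21), (115, 9)]
lid 32 [ 0.437 -0.28   0.095]
scene [(-70, 20), (-65, 7), (20, 7)]
lid 0 0
```

View pics/p3.png

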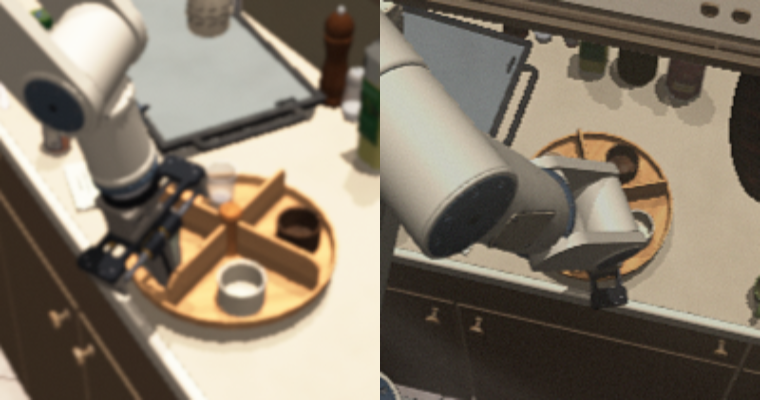

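```bash
python3 -m handwheel '[0.0021,-0.0052,0,-0.011,0,0.042,0, 0.0021,-0.0052,0,-0.011,0,0.042,0, 0.0021,-0.0052,0,-0.011,0,0.042,0, 0.0021,-0.0052,0,-0.011,0,0.042,0, 0.0021,-0.0052,0,-0.011,0,0.042,0, 0.0032,-0.0046,0,-0.011,0,0.042,0, 0.0032,-0.0046,0,-0.011,0,0.042,0, 0.0032,-0.0046,0,-0.011,0,0.042,0, 0.0032,-0.0046,0,-0.011,0,0.042,0, 0,0,0,0,0,0,0]'
python3 -m handwheel '[-0.002,0.002,0,0,0,0,0, -0.002,0.002,0,0,0,0,0, -0.002,0.002,0,0,0,0,0, 0,0,0.01,0,0,0,0, 0,0,0.01,0,0,0,0, 0,0,0.01,0,0,0,0, 0,0,0.02,0,0,0,0, 0,0,0.02,0,0,0,0, 0,0,0.02,0,0,0,0, 0,0,0.02,0,0,0,0]'
python3 look.py p4
```

```text
time: 9.4
tool_pos: [0.4577, -0.3191, 0.0752]
tool_rot: [0.115, 0.394, 0.91, 0.053]
ft_force: [0.4, 0.3, 0.1]
gripper_width: 0.008
gripper_force: 0.0
time: 10.4
tool_pos: [0.4516, -0.3132, 0.1872]
tool_rot: [0.116, 0.393, 0.911, 0.052]
ft_force: [-0.1, -0.3, -1.0]
gripper_width: 0.005
gripper_force: 0.0
[ 0.4516 -0.3132  0.1872] [-0.1 -0.3 -1. ] [-0.71  0.2   1.99  0.24  0.78 -1.63]
side [(-140, 20), (-135, 46), (-50, 28), (-45, 62), (45, 34)]
lid 206 [ 0.456 -0.25   0.094]
scene []
lid 56 [ 0.446 -0.251  0.093]
```

View pics/p4.png

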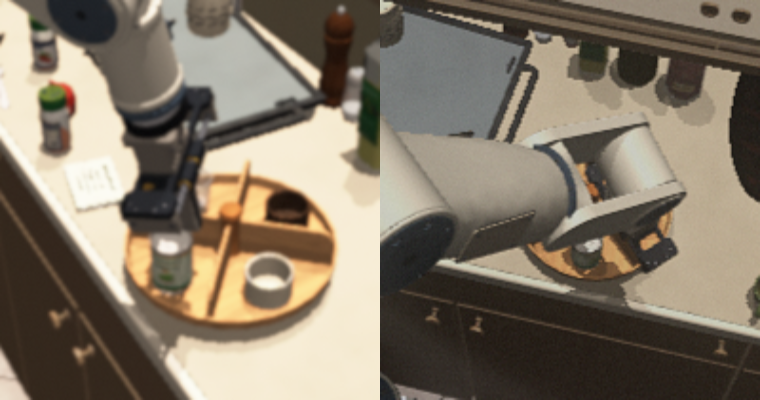

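The dividers are on the diagonals, so the tin is at the front (side crop about (170,250)). I'll straighten the tool, move over the lid at height, and look again.

```bash
python3 -m handwheel '[0.002,0.01,0.01,0,0.044,0,0, 0.002,0.01,0.01,0,0.044,0,0, 0.002,0.01,0.01,0,0.044,0,0, 0.002,0.01,0.01,0,0.044,0,0, 0.001,0.01,0.01,0,0.044,0,0, 0,0.01,0.01,0,0.042,0,0, 0,0.008,0,0,0,0,0, 0,0,0,0,0,0,0, 0,0,0,0,0,0,0, 0,0,0,0,0,0,0]'
python3 look.py p5
python3 - <<'E'
from h import *
for n in("wrist","side"):
    c=env.read_camera(n); P=pts(c); hsv=cv2.cvtColor(c["img"],cv2.COLOR_RGB2HSV)
    k=((c["depth"]>0)&(np.hypot(P[...,0]-.46,P[...,1]+.24)<.05)&(abs(P[...,2]-.096)<.006)&(hsv[...,1]<90)).astype(np.uint8)
    q=P[k>0]; print(n,k.sum())
    if len(q)>5: print(q.min(0).round(3),q.max(0).round(3),cv2.minEnclosingCircle(q[:,:2].astype(np.float32)))
    if n=="wrist": cv2.imwrite("pics/w5.png",c["img"][...,::-1])
E
```

```text
time: 11.5
tool_pos: [0.4599, -0.2452, 0.2447]
tool_rot: [-0.005, 0.397, 0.918, 0.001]
ft_force: [-0.8, 0.1, 0.4]
gripper_width: 0.004
gripper_force: 0.0
[ 0.4599 -0.2452  0.2447] [-0.8  0.1  0.4] [-0.49  0.18  1.83  0.    1.13 -1.25]
side [(-140, 21), (-135, 45), (-50, 18), (-45, 63), (45, 29), (130, 14), (135, 58)]
lid 271 [ 0.461 -0.246  0.094]
scene [(-140, 12), (-135, 11), (-45, 17), (135, 28)]
lid 155 [ 0.461 -0.243  0.094]
wrist 2895
[ 0.433 -0.272  0.09 ] [ 0.49  -0.215  0.099] ((0.4613710939884186, -0.24348923563957214), 0.02859724685549736)
side 292
[ 0.431 -0.275  0.09 ] [ 0.488 -0.213  0.1  ] ((0.4598325788974762, -0.2442922741174698), 0.031571172177791595)
```

View pics/w5.png

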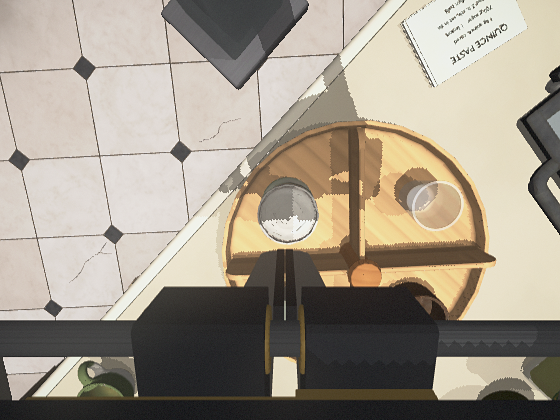

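View pics/p5.png

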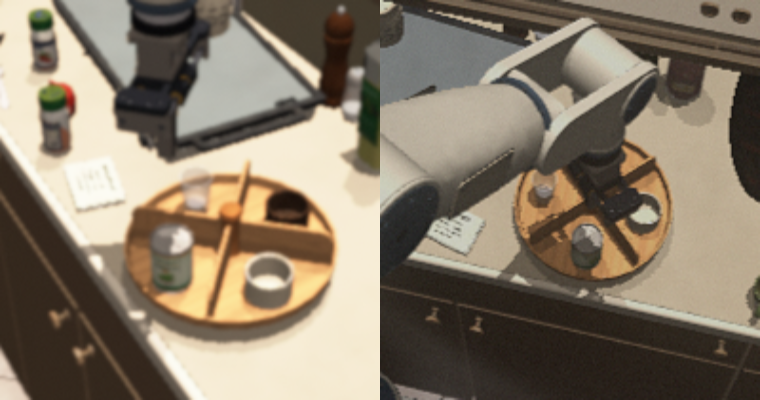

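The tin stands upright with its lid centre at (0.461, -0.244), radius 28.6 mm, about 6 mm from the front place. The wrist view shows the lid at (288,211). I'll go down to point with the tips about 35 mm above the lid and hold.

```bash
python3 -m handwheel '[0.001,0.001,-0.012,0,0,0,0, 0,0,-0.012,0,0,0,0, 0,0,-0.012,0,0,0,0, 0,0,-0.012,0,0,0,0, 0,0,-0.012,0,0,0,0, 0,0,-0.012,0,0,0,0, 0,0,-0.01,0,0,0,0, 0,0,-0.008,0,0,0,0, 0,0,-0.004,0,0,0,0, 0,0,0,0,0,0,0]'
for i in 1 2 3 4; do python3 -m handwheel '[0,0,0,0,0,0,0, 0,0,0,0,0,0,0, 0,0,0,0,0,0,0, 0,0,0,0,0,0,0, 0,0,0,0,0,0,0, 0,0,0,0,0,0,0, 0,0,0,0,0,0,0, 0,0,0,0,0,0,0, 0,0,0,0,0,0,0, 0,0,0,0,0,0,0]'|head -2; done
python3 look.py p6
```

```text
time: 12.7
tool_pos: [0.4613, -0.2439, 0.1508]
tool_rot: [-0.005, 0.397, 0.918, 0.001]
ft_force: [-0.1, -0.3, 0.2]
gripper_width: 0.005
gripper_force: 0.0
time: 13.7
tool_pos: [0.4615, -0.244, 0.1513]
time: 14.7
tool_pos: [0.4615, -0.244, 0.1513]
time: 15.7
tool_pos: [0.4615, -0.244, 0.1513]
time: 16.7
tool_pos: [0.4615, -0.244, 0.1513]
[ 0.4615 -0.244   0.1513] [0.5 0.3 0. ] [-0.49  0.3   1.92  0.    0.93 -1.25]
side [(-140, 24), (-135, 43), (-50, 22), (-45, 70), (45, 29), (130, 7), (135, 40)]
lid 261 [ 0.46  -0.246  0.094]
scene [(-140, 7), (-135, 8), (-50, 10), (-45, 19), (135, 30)]
lid 124 [ 0.454 -0.242  0.094]
```

View pics/p6.png

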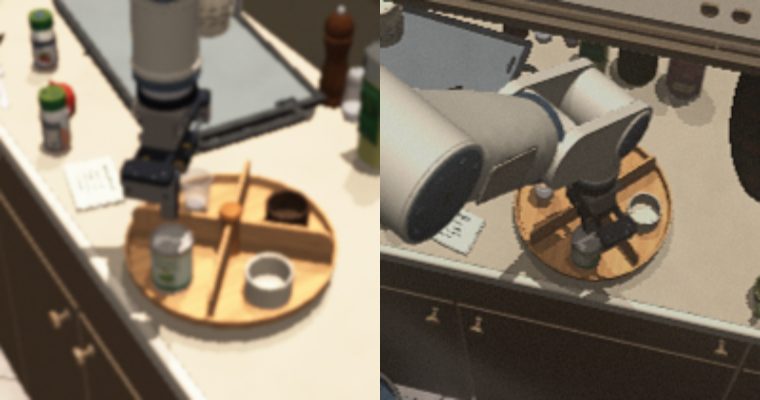

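The fingertips are over the lid (side crop about (170,225)) with a visible gap, and everything is standing.

```bash
python3 -c "from cell import env; print(env.sign_off())"
```

```text
the job is handed in; nothing more can be done
None
```

The tin is at the front, about 6 mm from the front place. I held the fingertips about 36 mm above its lid for over 4 s without touching it, then handed the job in while still pointing; no verdict came back.

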